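# Snap the lid of a filled medicine tray shut

### The arm

A 6-joint arm with a two-finger parallel gripper is mounted at the origin on the work surface. World frame = base frame: x ahead of the robot, y to its left, z up, the work surface at z = 0. Lengths are in m, angles in rad, forces in N, time in s.
With the tool pointing down it reaches from about 0.275 to 0.725 m from the base axis. Payload 5.6 kg.
Tool frame: the origin (TCP) lies at the very end of the fingers, on their centre line; the grasp point (between the pads) lies 19 mm behind it; z points along the fingers, y is the line along which they close (so a half turn about z gives the same grasp; the last joint's range is limited). The gripper opens to 85 mm and grips with 20 to 120 N. Pads are 22 mm wide; open, the fingers measure 114 mm over their backs; the gripper's body (76 mm by 85 mm) begins 54 mm behind the grasp point. The pads swing forward as they close: fully open they stand 13 mm farther back than shut.
Start: joints at [1.463, 0.255, 0.108, 0, -1.424, -0.285], TCP at [0.211, 0.508, 0.231] pointing down, gripper open.
Joint ranges: [-2.95, 2.95], [-1.21, 1.97], [-1.09, 1.5], [-2.87, 1.71], [-2.94, -0.07], [-3.05, 3.05]. Speed limits (rad/s): [2.57, 2.57, 3.14, 3.14, 3.14, 3.14].

### API

Orientations are given as a rotation vector (axis times angle).
In Python, from bench import get_obs, grab_frame, job_done gives the robot as it stands.
- The arm moves only by the tool jog_arm, never from a script. Its arguments are lists of equal length, an entry for each row: "slide": the shift along the tool's x, y, z in m, a list of three; "twist": the turn, a rotation vector about the tool's x, y, z in degrees, a list of three; "grip": the opening in per cent of the stroke, from 0 (shut) to 100 (fully open). A call has 1 to 12 rows; each row is the pose to reach, as a shift and turn from the pose commanded when the call began, along the tool's axes at that moment; what a row does not reach only later rows make up. A row lasts 1/8 s, in which the tool goes at most 62.5 mm and 10.7 degrees, less where a joint would pass 70% of its speed; a pose out of reach is approached as far as the arm can. A call with a gripper value outside its range is refused whole. The fingers move at their own pace and stop on an object; "newtons" is the grip in N (left out, the last holds). Time passes only in rows, so rows that repeat a pose let the fingers close. It gives the time, the measured TCP pose, the force, the opening and the grip force at its end, in the units of the state.
- get_obs(): the state, without advancing time (a new reading comes with each control period).
- grab_frame(name): name is "scene" or "side" or "wrist"; returns a dict with "image" (384x512x3 uint8, blue, green, red), "intrinsics" (3x3 intrinsics, pixels), "k1" (the pictures are not rectified: a ray, as slopes to the right and down, at radius r is drawn at 1 + k1 r^2 times it, then the intrinsics apply), "position" and "rotation" of the camera in the world; the wrist camera has in their place "mount" (4x4, takes a point from camera to tool coordinates, whose origin is the TCP and whose axes are the flange's). Camera axes: x right, y down, z forward; pixel columns grow to the right and rows downward; lengths in m; the calibration is good to about 2 mm. A picture is of the moment at which its call begins: read the wrist's pose just before it. There is no depth.
- job_done(): hands the job in; it is judged then, once.
The state is a dict: "time_s": time; "qpos": joint angles; "qvel": joint speeds; "effort": joint torques, N m; "tcp_pos": TCP position; "orientation": TCP orientation; "wrist_force": force on the tool from outside, world axes, zero at the start; "wrist_torque": the same for the moment, N m; "finger_gap": finger opening in m; "grip_force": force on a finger pad.
Only numpy, scipy, OpenCV 4.12 (cv2) and the standard library are available. Lean on these libraries where they do the work, as an engineer would, in place of code of your own. Each camera call takes 0.05 s, during which the arm holds its last target. There are 200 camera calls.

### The job

Snap the medicine tray's lid shut: starting at the end of the rail with the green dot, trace the row of blue snaps with the fingertips, round the corner to the white dot, pressing all seven fully down one after another in that order. Press gently, only with the fingers, and do not lift or shift the bottles, cups and jar standing around.

Things in the scene. Friction and masses are not known exactly. Their poses are not given: they have to be found in the camera images.
- tray: White medicine tray, fixed to the table, 250 mm along its x, 330 mm along its y, with a clear lid in a grey rim, rounded corners. The flat lid and rim are 62 mm above the table. Origin: centre of the underside; x away from the robot, y left, z up (yaw within 0.35). Seven blue snaps, 46 mm apart, run on the rim along the near edge and round the corner at -x, -y. The cups under the lid are out of reach.
- snap1 (a joint): How far snap 1 of 7 is pressed down, in m: 0 to 0.001 (raised) at the start, at most 0.009 (stop). It slides straight down against about 2 N of friction and stays where it is left; no spring.
- snap1_top (a point): Middle of the flat top of snap 1, moving with it: a blue hump 40 mm long along the rail, 18 mm wide, 11 mm above the lid when raised, 2 mm when fully down; flat for 10 mm on top, sloping at 31 degrees to 2 mm above the lid at both ends, so a fingertip can slide on to the next. In the tray's frame at x -95, y 86 mm, its length turned -90 degrees from x.
- snap2 (a joint): How far snap 2 of 7 is pressed down, in m: 0 to 0.001 (raised) at the start, at most 0.009 (stop). It slides straight down against about 2 N of friction and stays where it is left; no spring.
- snap2_top (a point): Middle of the flat top of snap 2, moving with it: a blue hump 40 mm long along the rail, 18 mm wide, 11 mm above the lid when raised, 2 mm when fully down; flat for 10 mm on top, sloping at 31 degrees to 2 mm above the lid at both ends, so a fingertip can slide on to the next. In the tray's frame at x -95, y 40 mm, its length turned -90 degrees from x.
- snap3 (a joint): How far snap 3 of 7 is pressed down, in m: 0 to 0.001 (raised) at the start, at most 0.009 (stop). It slides straight down against about 2 N of friction and stays where it is left; no spring.
- snap3_top (a point): Middle of the flat top of snap 3, moving with it: a blue hump 40 mm long along the rail, 18 mm wide, 11 mm above the lid when raised, 2 mm when fully down; flat for 10 mm on top, sloping at 31 degrees to 2 mm above the lid at both ends, so a fingertip can slide on to the next. In the tray's frame at x -95, y -6 mm, its length turned -90 degrees from x.
- snap4 (a joint): How far snap 4 of 7 is pressed down, in m: 0 to 0.001 (raised) at the start, at most 0.009 (stop). It slides straight down against about 2 N of friction and stays where it is left; no spring.
- snap4_top (a point): Middle of the flat top of snap 4, moving with it: a blue hump 40 mm long along the rail, 18 mm wide, 11 mm above the lid when raised, 2 mm when fully down; flat for 10 mm on top, sloping at 31 degrees to 2 mm above the lid at both ends, so a fingertip can slide on to the next. In the tray's frame at x -95, y -52 mm, its length turned -90 degrees from x.
- snap5 (a joint): How far snap 5 of 7 is pressed down, in m: 0 to 0.001 (raised) at the start, at most 0.009 (stop). It slides straight down against about 2 N of friction and stays where it is left; no spring.
- snap5_top (a point): Middle of the flat top of snap 5, moving with it: a blue hump 40 mm long along the rail, 18 mm wide, 11 mm above the lid when raised, 2 mm when fully down; flat for 10 mm on top, sloping at 31 degrees to 2 mm above the lid at both ends, so a fingertip can slide on to the next. In the tray's frame at x -91, y -97 mm, its length turned -68 degrees from x.
- snap6 (a joint): How far snap 6 of 7 is pressed down, in m: 0 to 0.001 (raised) at the start, at most 0.009 (stop). It slides straight down against about 2 N of friction and stays where it is left; no spring.
- snap6_top (a point): Middle of the flat top of snap 6, moving with it: a blue hump 40 mm long along the rail, 18 mm wide, 11 mm above the lid when raised, 2 mm when fully down; flat for 10 mm on top, sloping at 31 degrees to 2 mm above the lid at both ends, so a fingertip can slide on to the next. In the tray's frame at x -60, y -130 mm, its length turned -24 degrees from x.
- snap7 (a joint): How far snap 7 of 7 is pressed down, in m: 0 to 0.001 (raised) at the start, at most 0.009 (stop). It slides straight down against about 2 N of friction and stays where it is left; no spring.
- snap7_top (a point): Middle of the flat top of snap 7, moving with it: a blue hump 40 mm long along the rail, 18 mm wide, 11 mm above the lid when raised, 2 mm when fully down; flat for 10 mm on top, sloping at 31 degrees to 2 mm above the lid at both ends, so a fingertip can slide on to the next. In the tray's frame at x -14, y -135 mm, its length turned 0 degrees from x.
- green_dot: Green sticker, 18 mm across, 1.5 mm thick, flat on the rim 33 mm beyond one end of the row: next to snap 1 (tray frame x -95, y 119 mm) or next to snap 7 (x 19, y -135 mm). It marks the end to start from. Origin: centre of its underside.
- white_dot: White sticker of the same size at the other end of the row, where the tracing finishes. Origin: centre of its underside.
- dropper: Brown glass dropper bottle, 32 mm across and 50 mm tall, standing on the lid; origin at the centre of its underside. Loose; not part of the job.
- lid_cup: Empty blue medicine cup, 30 mm across and 40 mm tall, standing on the lid; origin at the centre of its underside. Loose; not part of the job.
- green_cup: Empty green medicine cup, 30 mm across and 40 mm tall, upright; origin at the centre of its underside. Loose; not part of the job. On the table left of the tray.
- blue_cup: Empty blue medicine cup, 30 mm across and 40 mm tall, upright; origin at the centre of its underside. Loose; not part of the job. On the table left of the tray.
- jar: White tablet jar with a blue lid, 56 mm across and 75 mm tall, on the table right of the tray; origin at the centre of its underside. Loose; not part of the job.
- syrup: Brown bottle with a white cap, 54 mm across and 120 mm tall, on the table right of the tray; origin at the centre of its underside. Loose; not part of the job.
Mind the look-alikes: they are no part of the job. Leave any red look-alike of the lid_cup alone.

How it is judged:
On the way, in this order (a step that is already met when the one before it is completed fails the run):
1. the first snap counted from the green dot is pressed down by more than 5 mm (((y of green_dot in the frame of tray above 0 m and value of joint snap1 above 0.005 m) or (y of green_dot in the frame of tray below 0 m and value of joint snap7 above 0.005 m))), for 0.05 s.
2. the second snap counted from the green dot is pressed down by more than 5 mm (((y of green_dot in the frame of tray above 0 m and value of joint snap2 above 0.005 m) or (y of green_dot in the frame of tray below 0 m and value of joint snap6 above 0.005 m))), for 0.05 s.
3. the third snap counted from the green dot is pressed down by more than 5 mm (((y of green_dot in the frame of tray above 0 m and value of joint snap3 above 0.005 m) or (y of green_dot in the frame of tray below 0 m and value of joint snap5 above 0.005 m))), for 0.05 s.
4. the fourth snap counted from the green dot is pressed down by more than 5 mm (((y of green_dot in the frame of tray above 0 m and value of joint snap4 above 0.005 m) or (y of green_dot in the frame of tray below 0 m and value of joint snap4 above 0.005 m))), for 0.05 s.
5. the fifth snap counted from the green dot is pressed down by more than 5 mm (((y of green_dot in the frame of tray above 0 m and value of joint snap5 above 0.005 m) or (y of green_dot in the frame of tray below 0 m and value of joint snap3 above 0.005 m))), for 0.05 s.
6. the sixth snap counted from the green dot is pressed down by more than 5 mm (((y of green_dot in the frame of tray above 0 m and value of joint snap6 above 0.005 m) or (y of green_dot in the frame of tray below 0 m and value of joint snap2 above 0.005 m))), for 0.05 s.
7. the last snap counted from the green dot is pressed down by more than 5 mm (((y of green_dot in the frame of tray above 0 m and value of joint snap7 above 0.005 m) or (y of green_dot in the frame of tray below 0 m and value of joint snap1 above 0.005 m))), for 0.05 s.
At the end, for the whole second after the job is handed in: All seven snaps are pressed down by more than 5 mm of their 9 mm, and every bottle, cup and jar stands upright within 20 mm of where it was (value of joint each of snap1, snap2, snap3, snap4, snap5, snap6, snap7 above 0.005 m and distance of each of dropper, lid_cup, green_cup, blue_cup, jar, syrup from where it was at the start of the episode below 0.02 m and angle between each of dropper, lid_cup, green_cup, blue_cup, jar, syrup's own z axis and vertical below 0.2 rad and linear speed of each of dropper, lid_cup, green_cup, blue_cup, jar, syrup below 0.02 m/s); the robot touches nothing.
It fails at once if a bottle, cup or jar is moved more than 20 mm, lifted or tipped over (distance of any of dropper, lid_cup, green_cup, blue_cup, jar, syrup from where it was at the start of the episode above 0.02 m or angle between any of dropper, lid_cup, green_cup, blue_cup, jar, syrup's own z axis and vertical above 0.4 rad).
It fails at once if the tray, its lid or a snap is pressed or pushed with more than 35 N by the fingers, or with more than 5 N by another part of the arm (contact force between the fingers and tray above 35 N or contact force between the arm and tray above 5 N).
It also fails if it takes over 43 s, if anything falls off the work surface, if the arm or the gripper's body presses on something with over 40 N, if the wrist force passes 120 N, or if a joint passes its speed limit or range.

## Working session

There is one attempt and no reset: what is moved stays moved. The work goes in short steps, Python scripts to look and compute and a tool call to move; the robot and the scene stay as the last step left them, time stands still between calls to the robot, and variables do not carry over. Pictures are saved under pics/ and viewed, at most 10 in all, crops included, and the job is handed in when it is done.

Besides the shell and the picture viewer there is one more tool, called in YAML: its name, and indented under it one key for each argument. jog_arm: Moves the arm, as the interface text tells. Its arguments: {"type":"object","properties":{"slide":{"type":"array"},"twist":{"type":"array"},"grip":{"type":"array"},"newtons":{"type":"number"}},"required":["slide","twist","grip"]}

```bash
mkdir -p pics
cat > h.py <<'E'
import numpy as np, cv2
from bench import get_obs, grab_frame, job_done
from scipy.spatial.transform import Rotation as R
def ray(f,u,v):
    K=np.array(f["intrinsics"]);k=f["k1"]
    d=np.array([(u-K[0,2])/K[0,0],(v-K[1,2])/K[1,1]]);s=d.copy()
    for _ in range(20): s=d/(1+k*(s@s))
    return np.array(f["position"]),np.array(f["rotation"])@np.array([s[0],s[1],1])
def onz(f,u,v,z):
    p,d=ray(f,u,v);return p+d*(z-p[2])/d[2]
def proj(f,P):
    K=np.array(f["intrinsics"]);c=np.array(f["rotation"]).T@(np.array(P)-np.array(f["position"]))
    s=c[:2]/c[2];s=s*(1+f["k1"]*(s@s));return s*[K[0,0],K[1,1]]+[K[0,2],K[1,2]]
E
python3 - <<'E'
from h import *
import pickle
o=get_obs();print({k:np.round(v,3) for k,v in o.items()})
for n in ("scene","side"):
    f=grab_frame(n);cv2.imwrite(f"pics/{n}0.png",f["image"]);pickle.dump(f,open(n+".pkl","wb"));print(n,f["position"],np.round(f["rotation"],2).tolist(),f["k1"])
E
```

```text
{'time_s': np.float64(0.0), 'qpos': array([ 1.463,  0.256,  0.107, -0.   , -1.424, -0.285]), 'qvel': array([-0.   , -0.001,  0.001,  0.001,  0.001,  0.001]), 'effort': array([-0.0000e+00, -3.8662e+01,  2.3793e+01,  5.3650e+00, -6.0000e-03,
       -0.0000e+00]), 'tcp_pos': array([0.21 , 0.508, 0.23 ]), 'orientation': array([ 3.079e+00, -6.130e-01, -1.000e-03]), 'wrist_force': array([ 0.3  , -0.952,  0.233]), 'wrist_torque': array([0.003, 0.021, 0.012]), 'grip_force': np.float64(0.0), 'finger_gap': np.float64(0.085)}
scene [1.17527219 0.58214837 0.76773232] [-1.03, -2.33, 1.13] -0.05007866909076426
side [-0.12317954 -0.60165435  0.9354011 ] [-2.17, 0.98, -0.4] -0.0695235272815013
```

```bash
sed -i 's/np.array(f\["rotation"\])/R.from_rotvec(f["rotation"]).as_matrix()/' h.py
```

```text
(no output)
```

View pics/scene0.png

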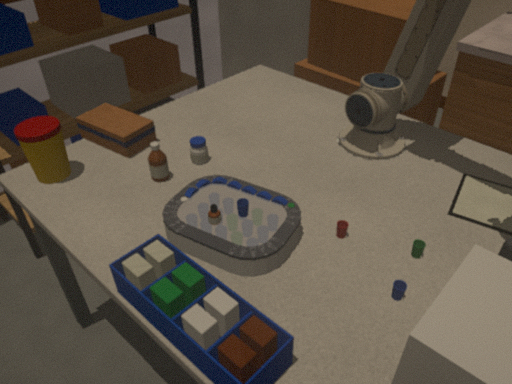

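View pics/side0.png

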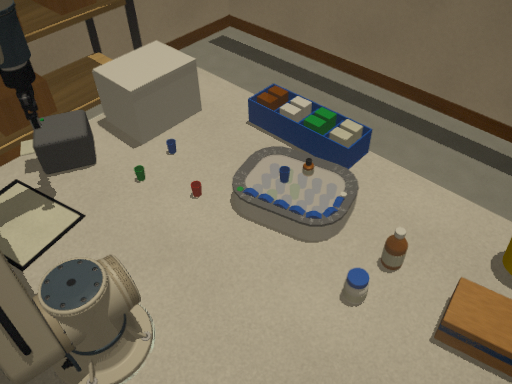

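Scene view: green dot near (291,205), the white dot at (184,200). Side view: green dot at (239,188), blue snaps from (250,193) through (315,215) to (340,201), white dot at (345,194), dropper at (308,167), lid cup at (284,174), red look-alike cup at (196,188). There is no blue row other than the one on the rim: the blue jar lid (357,278), the blue cup (171,146) and the blue box are the look-alikes.

Run:
```python
from h import *
import pickle
f=pickle.load(open("side.pkl","rb"));g=pickle.load(open("scene.pkl","rb"))
def blobs(im,lo,hi,box,mn=6):
    h=cv2.cvtColor(im,cv2.COLOR_BGR2HSV);m=cv2.inRange(h,lo,hi);z=np.zeros_like(m);x0,y0,x1,y1=box;z[y0:y1,x0:x1]=m[y0:y1,x0:x1]
    n,_,s,c=cv2.connectedComponentsWithStats(z);return [(c[i],s[i]) for i in range(1,n) if s[i][4]>=mn]
for n,fr,box in(("side",f,(225,140,365,235)),("scene",g,(155,165,310,260))):
    print(n)
    for nm,lo,hi,z in(("blue",(100,120,40),(125,255,255),.068),("green",(45,90,40),(85,255,255),.0635),("white",(0,0,170),(180,50,255),.0635)):
        for c,s in blobs(fr["image"],lo,hi,box): print(nm,c.round(1),s,onz(fr,*c,z)[:2].round(3))
im=cv2.resize(f["image"][140:245,220:370],None,fx=5,fy=5,interpolation=cv2.INTER_CUBIC);cv2.imwrite("pics/sc.png",im)
```

```text
side
blue [332.8 150.2] [ 286  140   79   29 1209] [ 0.796 -0.037]
blue [284. 173.] [280 166   9  16 110] [0.625 0.006]
blue [251.1 191.4] [244 188  14   9  67] [0.511 0.025]
blue [266.1 197.4] [259 194  14   9  72] [ 0.52 -0.02]
blue [337.8 201.3] [333 197  11  10  68] [ 0.633 -0.171]
blue [281.4 203.3] [274 200  15   9  75] [ 0.53  -0.065]
blue [297.1 209.3] [289 206  16   9  79] [ 0.54  -0.109]
blue [329. 211.] [323 207  15  10  76] [ 0.59  -0.174]
blue [313.1 214.1] [306 211  15   7  83] [ 0.554 -0.15 ]
green [239.6 188.3] [237 186   7   5  25] [0.502 0.06 ]
white [342.7 193.4] [340 192   6   4  18] [ 0.67  -0.162]
scene
blue [219.6 179.6] [213 177  13   6  41] [ 0.559 -0.146]
blue [200.9 182.9] [196 180  13   8  45] [ 0.603 -0.173]
blue [235.3 184.1] [229 181  12   8  44] [ 0.544 -0.1  ]
blue [250.  189.3] [243 186  13   8  50] [ 0.534 -0.055]
blue [189.6 191.7] [185 188  10   9  52] [ 0.648 -0.165]
blue [264.7 194.5] [258 192  13   7  48] [ 0.524 -0.012]
blue [280.4 199.5] [273 196  14   9  51] [0.512 0.032]
blue [175.5 250. ] [158 235  33  25 119] [ 0.807 -0.025]
green [290.8 204.7] [288 203   7   5  23] [0.506 0.062]
```

View pics/sc.png

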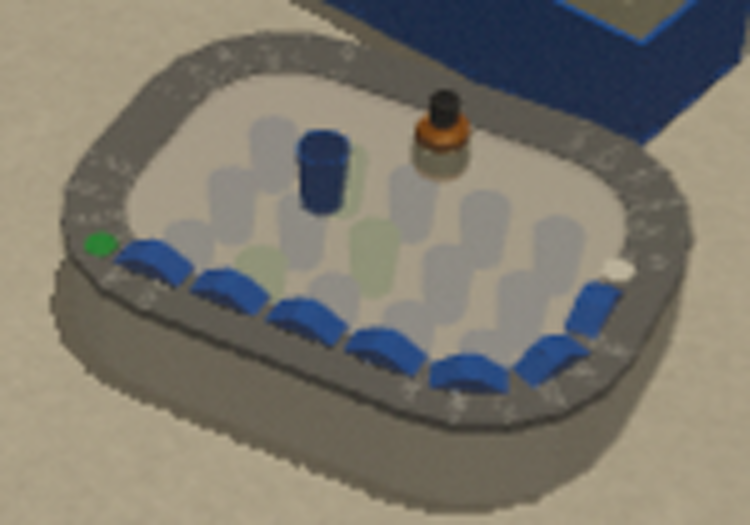

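The crop confirms it: seven blue snaps, with the green sticker beside snap 1 (the left end) and the white one past snap 7. So I trace 1→7.

```bash
cat >> h.py <<'E'
SN=np.array([[-95,86],[-95,40],[-95,-6],[-95,-52],[-91,-97],[-60,-130],[-14,-135]])/1000.
def fit(T,W):
    c=T.mean(0),W.mean(0);a,b=T-c[0],W-c[1]
    y=np.arctan2((a[:,0]*b[:,1]-a[:,1]*b[:,0]).sum(),(a*b).sum())
    Rm=np.array([[np.cos(y),-np.sin(y)],[np.sin(y),np.cos(y)]]);t=c[1]-Rm@c[0];return y,Rm,t
E
python3 - <<'E'
from h import *
A=np.array([[.511,.025],[.52,-.02],[.53,-.065],[.54,-.109],[.554,-.15],[.59,-.174],[.633,-.171]])
B=np.array([[.512,.032],[.524,-.012],[.534,-.055],[.544,-.1],[.559,-.146],[.603,-.173],[.648,-.165]])
for W in(A,B,(A+B)/2):
    y,Rm,t=fit(SN,W);P=SN@Rm.T+t;print(y,t,(1e3*(P-W)).round(1).tolist())
print(P.round(4).tolist())
o=get_obs();M=R.from_rotvec(o["orientation"]).as_matrix();print(M.round(3),o["tcp_pos"])
d=np.r_[P[0],.16]-o["tcp_pos"];print("to above snap1, tool axes",M.T@d, "turn tool z",np.degrees(np.arctan2(*( M.T@np.r_[Rm@[0,-1],0])[[1,0]])))
E
```

```text
0.21529069462862635 [ 0.62108724 -0.03719401] [[-1.1, 1.5], [-0.3, 1.6], [-0.4, 1.6], [-0.6, 0.7], [-1.1, -1.4], [0.2, -3.0], [3.3, -1.1]]
0.24630662655938512 [ 0.62583821 -0.02871273] [[0.7, -0.5], [-0.0, -1.1], [1.2, -2.7], [2.4, -2.3], [2.2, 1.0], [-3.7, 3.6], [-2.8, 1.9]]
0.23115298324205832 [ 0.62344988 -0.03292286] [[-0.2, 0.5], [-0.2, 0.2], [0.4, -0.5], [0.9, -0.8], [0.6, -0.2], [-1.7, 0.3], [0.3, 0.5]]
[[0.5113, 0.029], [0.5218, -0.0158], [0.5324, -0.0605], [0.5429, -0.1053], [0.5571, -0.1482], [0.5948, -0.1732], [0.6408, -0.1675]]
[[ 0.924 -0.383 -0.001]
 [-0.383 -0.924 -0.002]
 [ 0.     0.002 -1.   ]] [0.21031289 0.50773472 0.23048464]
to above snap1, tool axes [0.46130522 0.32688518 0.07107728] turn tool z 54.24446937813107
```

jog_arm:
  slide:
    - [0.014,0.01,0.001]
    - [0.046,0.033,0.003]
    - [0.092,0.065,0.006]
    - [0.138,0.098,0.009]
    - [0.184,0.131,0.012]
    - [0.231,0.163,0.015]
    - [0.277,0.196,0.018]
    - [0.323,0.229,0.021]
    - [0.369,0.262,0.024]
    - [0.415,0.294,0.027]
    - [0.447,0.317,0.03]
    - [0.461,0.327,0.03]
  twist:
    - [0,0,-2]
    - [0,0,-5]
    - [0,0,-9]
    - [0,0,-13]
    - [0,0,-17]
    - [0,0,-21]
    - [0,0,-25]
    - [0,0,-29]
    - [0,0,-33]
    - [0,0,-35.8]
    - [0,0,-35.8]
    - [0,0,-35.8]
  grip: [0,0,0,0,0,0,0,0,0,0,0,0]
  newtons: 20

```text
time_s: 1.6
tcp_pos: [0.5114, 0.0278, 0.2004]
orientation: [3.121, 0.36, -0.003]
wrist_force: [-1.5, 0.6, 0.9]
finger_gap: 0.0001
grip_force: 0.0
```

Run:
```python
from h import *
o=get_obs();f=grab_frame("wrist");cv2.imwrite("pics/w1.png",f["image"])
M=np.eye(4);M[:3,:3]=R.from_rotvec(o["orientation"]).as_matrix();M[:3,3]=o["tcp_pos"]
C=M@np.array(f["mount"]);f["position"]=C[:3,3];f["rotation"]=R.from_matrix(C[:3,:3]).as_rotvec()
h=cv2.cvtColor(f["image"],cv2.COLOR_BGR2HSV)
for nm,lo,hi,z in(("blue",(100,120,40),(125,255,255),.068),("green",(45,90,40),(85,255,255),.0635)):
    n,_,s,c=cv2.connectedComponentsWithStats(cv2.inRange(h,lo,hi))
    for i in range(1,n):
        if s[i][4]>60: print(nm,c[i].round(1),s[i],onz(f,*c[i],z)[:2].round(4))
print(f["position"],o["tcp_pos"])
for p in [[0.5113,0.029],[0.5218,-0.0158],[0.5324,-0.0605],[0.5429,-0.1053],[.5571,-.1482],[.5948,-.1732],[.6408,-.1675]]: print(proj(f,[*p,.070]).round(1))
```

```text
blue [328.5  79.2] [ 308   59   41   40 1250] [ 0.6153 -0.0118]
blue [504.   94.6] [493  68  19  49 690] [ 0.6375 -0.1623]
blue [493.  144.7] [ 471  121   41   47 1057] [ 0.5957 -0.1719]
blue [449.8 178.9] [427 163  44  30 819] [ 0.5574 -0.1468]
blue [254.6 183. ] [234 174  42  20 776] [0.5124 0.0288]
blue [303.1 182.9] [283 174  41  20 766] [ 0.5228 -0.0153]
blue [351.5 183. ] [331 174  42  20 765] [ 0.533  -0.0593]
blue [400. 183.] [379 174  43  20 773] [ 0.5433 -0.1033]
green [219.6 181.9] [211 173  18  18 257] [0.5048 0.0611]
[0.57948669 0.04381724 0.34318133] [0.51143808 0.02779619 0.20036884]
[254.1 184.6]
[303.7 184.6]
[353.2 184.4]
[402.9 184.4]
[452.4 180.1]
[495.6 146.3]
[513.2  92. ]
```

View pics/w1.png

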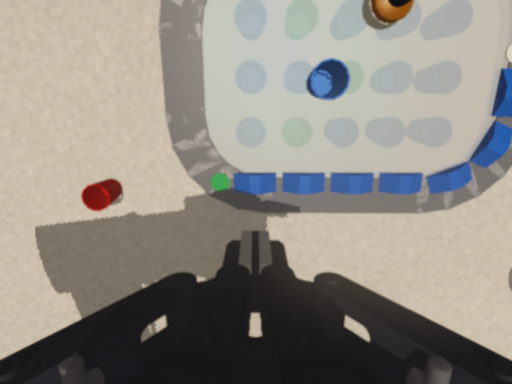

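The wrist view agrees with the fit to about 1–2 mm. The snap row lies level at v=183, u=255–400, the green dot is at (220,182), and the lid cup at (328,79) and dropper at (390,5) are well clear. I'll press snap 1 first.

jog_arm:
  slide:
    - [0,0,0.02]
    - [0,0,0.06]
    - [0,0,0.1]
    - [0,0,0.118]
    - [0,0,0.123]
    - [0,0,0.126]
    - [0,0,0.129]
    - [0,0,0.131]
    - [0,0,0.133]
    - [0,0,0.1345]
    - [0,0,0.1345]
    - [0,0,0.1345]
  twist:
    - [0,0,0]
    - [0,0,0]
    - [0,0,0]
    - [0,0,0]
    - [0,0,0]
    - [0,0,0]
    - [0,0,0]
    - [0,0,0]
    - [0,0,0]
    - [0,0,0]
    - [0,0,0]
    - [0,0,0]
  grip: [0,0,0,0,0,0,0,0,0,0,0,0]

```text
time_s: 3.15
tcp_pos: [0.5114, 0.0295, 0.0669]
orientation: [3.12, 0.364, 0.0]
wrist_force: [1.4, 0.3, 1.4]
finger_gap: 0.0001
grip_force: 0.7
```

jog_arm:
  slide:
    - [0,0,0.001]
    - [0,0,0.002]
    - [0,0,0.0025]
    - [0,0,0.0025]
  twist:
    - [0,0,0]
    - [0,0,0]
    - [0,0,0]
    - [0,0,0]
  grip: [0,0,0,0]

```text
time_s: 3.65
tcp_pos: [0.5112, 0.0295, 0.0642]
orientation: [3.12, 0.364, -0.0]
wrist_force: [1.6, -0.8, 1.5]
finger_gap: -0.0004
grip_force: 0.8
```

jog_arm:
  slide:
    - [0,0.004,-0.0005]
    - [0,0.01,-0.0005]
    - [0,0.016,-0.0005]
    - [0,0.021,-0.0005]
    - [0,0.026,-0.0005]
    - [0,0.031,-0.0005]
    - [0,0.036,-0.0005]
    - [0,0.041,-0.0005]
    - [0,0.046,-0.0005]
    - [0,0.046,0]
    - [0,0.046,0]
  twist:
    - [0,0,0]
    - [0,0,0]
    - [0,0,0]
    - [0,0,0]
    - [0,0,0]
    - [0,0,0]
    - [0,0,0]
    - [0,0,0]
    - [0,0,0]
    - [0,0,0]
    - [0,0,0]
  grip: [0,0,0,0,0,0,0,0,0,0,0]

```text
time_s: 5.03
tcp_pos: [0.5219, -0.0157, 0.0643]
orientation: [3.12, 0.363, 0.0]
wrist_force: [0.2, -0.8, 1.5]
finger_gap: -0.0003
grip_force: 0.9
```

jog_arm:
  slide:
    - [0,0.004,-0.0005]
    - [0,0.01,-0.0005]
    - [0,0.016,-0.0005]
    - [0,0.021,-0.0005]
    - [0,0.026,-0.0005]
    - [0,0.031,-0.0005]
    - [0,0.036,-0.0005]
    - [0,0.041,-0.0005]
    - [0,0.046,-0.0005]
    - [0,0.046,0]
    - [0,0.046,0]
  twist:
    - [0,0,0]
    - [0,0,0]
    - [0,0,0]
    - [0,0,0]
    - [0,0,0]
    - [0,0,0]
    - [0,0,0]
    - [0,0,0]
    - [0,0,0]
    - [0,0,0]
    - [0,0,0]
  grip: [0,0,0,0,0,0,0,0,0,0,0]

```text
time_s: 6.4
tcp_pos: [0.5325, -0.0605, 0.0644]
orientation: [3.12, 0.363, 0.0]
wrist_force: [0.7, -1.4, 1.9]
finger_gap: 0.0
grip_force: 0.9
```

jog_arm:
  slide:
    - [0,0.004,-0.0005]
    - [0,0.01,-0.0005]
    - [0,0.016,-0.0005]
    - [0,0.021,-0.0005]
    - [0,0.026,-0.0005]
    - [0,0.031,-0.0005]
    - [0,0.036,-0.0005]
    - [0,0.041,-0.0005]
    - [0,0.046,-0.0005]
    - [0,0.046,0]
    - [0,0.046,0]
  twist:
    - [0,0,0]
    - [0,0,0]
    - [0,0,0]
    - [0,0,0]
    - [0,0,0]
    - [0,0,0]
    - [0,0,0]
    - [0,0,0]
    - [0,0,0]
    - [0,0,0]
    - [0,0,0]
  grip: [0,0,0,0,0,0,0,0,0,0,0]

```text
time_s: 7.78
tcp_pos: [0.5432, -0.1053, 0.0644]
orientation: [3.12, 0.363, 0.0]
wrist_force: [0.5, -0.9, 1.8]
finger_gap: 0.0001
grip_force: 0.9
```

jog_arm:
  slide:
    - [0,0.004,-0.0005]
    - [0,0.01,-0.0005]
    - [0,0.016,-0.0005]
    - [0.0005,0.021,-0.0005]
    - [0.001,0.026,-0.0005]
    - [0.0015,0.031,-0.0005]
    - [0.002,0.036,-0.0005]
    - [0.003,0.041,-0.0005]
    - [0.004,0.045,-0.0005]
    - [0.004,0.045,0]
    - [0.004,0.045,0]
  twist:
    - [0,0,0]
    - [0,0,0]
    - [0,0,0]
    - [0,0,0]
    - [0,0,0]
    - [0,0,0]
    - [0,0,0]
    - [0,0,0]
    - [0,0,0]
    - [0,0,0]
    - [0,0,0]
  grip: [0,0,0,0,0,0,0,0,0,0,0]

```text
time_s: 9.15
tcp_pos: [0.5575, -0.148, 0.0645]
orientation: [3.12, 0.364, 0.001]
wrist_force: [-0.2, -0.6, 1.7]
finger_gap: -0.0002
grip_force: 0.8
```

jog_arm:
  slide:
    - [0.001,0.004,-0.0005]
    - [0.003,0.009,-0.0005]
    - [0.006,0.014,-0.0005]
    - [0.009,0.019,-0.0005]
    - [0.013,0.023,-0.0005]
    - [0.017,0.026,-0.0005]
    - [0.022,0.029,-0.0005]
    - [0.027,0.031,-0.0005]
    - [0.031,0.033,-0.0005]
    - [0.031,0.033,0]
    - [0.031,0.033,0]
  twist:
    - [0,0,0]
    - [0,0,0]
    - [0,0,0]
    - [0,0,0]
    - [0,0,0]
    - [0,0,0]
    - [0,0,0]
    - [0,0,0]
    - [0,0,0]
    - [0,0,0]
    - [0,0,0]
  grip: [0,0,0,0,0,0,0,0,0,0,0]

```text
time_s: 10.52
tcp_pos: [0.5956, -0.1727, 0.0647]
orientation: [3.12, 0.364, 0.002]
wrist_force: [1.7, 0.5, 1.7]
finger_gap: 0.0002
grip_force: 0.8
```

jog_arm:
  slide:
    - [0.004,0.0015,-0.0005]
    - [0.01,0.003,-0.0005]
    - [0.016,0.004,-0.0005]
    - [0.021,0.0045,-0.0005]
    - [0.026,0.005,-0.0005]
    - [0.031,0.005,-0.0005]
    - [0.036,0.005,-0.0005]
    - [0.041,0.005,-0.0005]
    - [0.046,0.005,-0.0005]
    - [0.046,0.005,0]
    - [0.046,0.005,0]
  twist:
    - [0,0,0]
    - [0,0,0]
    - [0,0,0]
    - [0,0,0]
    - [0,0,0]
    - [0,0,0]
    - [0,0,0]
    - [0,0,0]
    - [0,0,0]
    - [0,0,0]
    - [0,0,0]
  grip: [0,0,0,0,0,0,0,0,0,0,0]

```text
time_s: 11.9
tcp_pos: [0.6414, -0.1668, 0.0646]
orientation: [3.12, 0.364, 0.002]
wrist_force: [0.1, -0.3, 2.2]
finger_gap: 0.0002
grip_force: 0.6
```

jog_arm:
  slide:
    - [0,0,0.0005]
    - [0,0,0.0005]
    - [0,0,-0.015]
    - [0,0,-0.05]
    - [0,0,-0.09]
    - [-0.02,-0.02,-0.12]
    - [-0.05,-0.06,-0.135]
    - [-0.08,-0.1,-0.135]
    - [-0.09,-0.12,-0.135]
    - [-0.09,-0.12,-0.135]
    - [-0.09,-0.12,-0.135]
  twist:
    - [0,0,0]
    - [0,0,0]
    - [0,0,0]
    - [0,0,0]
    - [0,0,0]
    - [0,0,0]
    - [0,0,0]
    - [0,0,0]
    - [0,0,0]
    - [0,0,0]
    - [0,0,0]
  grip: [0,0,0,0,0,0,0,0,0,0,0]

```text
time_s: 13.28
tcp_pos: [0.526, -0.0712, 0.1997]
orientation: [3.12, 0.363, 0.0]
wrist_force: [-0.4, 0.4, 0.3]
finger_gap: -0.0
grip_force: 0.0
```

Run:
```python
from h import *
f=grab_frame("wrist");s=grab_frame("side")
cv2.imwrite("pics/w2.png",f["image"]);cv2.imwrite("pics/s2.png",cv2.resize(s["image"][140:245,220:370],None,fx=5,fy=5,interpolation=cv2.INTER_CUBIC))
h=cv2.cvtColor(f["image"],cv2.COLOR_BGR2HSV)
n,_,t,c=cv2.connectedComponentsWithStats(cv2.inRange(h,(100,120,40),(125,255,255)))
for i in range(1,n):
    if t[i][4]>60: print(c[i].round(1),t[i])
```

```text
[196.5  67.3] [ 177   47   40   40 1265]
[394.3  82.9] [384  72  22  23 367]
[382.5 135.7] [370 123  25  24 334]
[344.  169.3] [332 159  22  21 278]
[148.7 173.1] [140 165  19  19 276]
[197.4 173. ] [188 165  20  19 292]
[246.1 173.1] [237 165  20  19 294]
[295.2 173.8] [286 166  20  18 283]
[493.7 296.1] [ 471  273   41   47 1556]
```

View pics/s2.png

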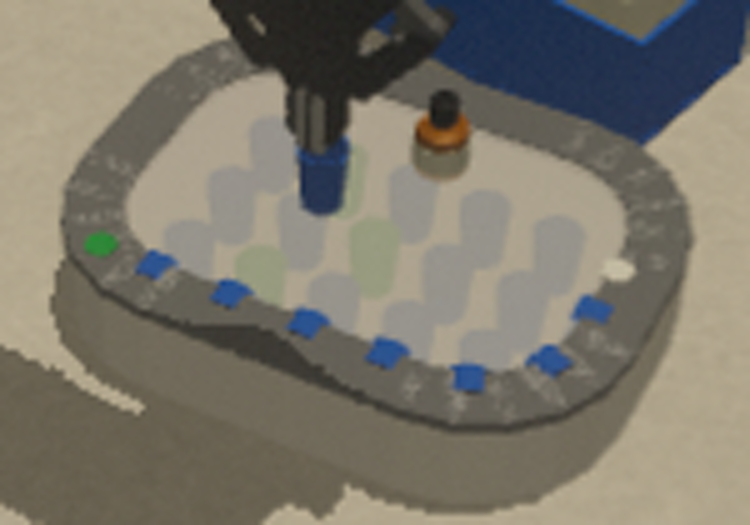

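View pics/w2.png

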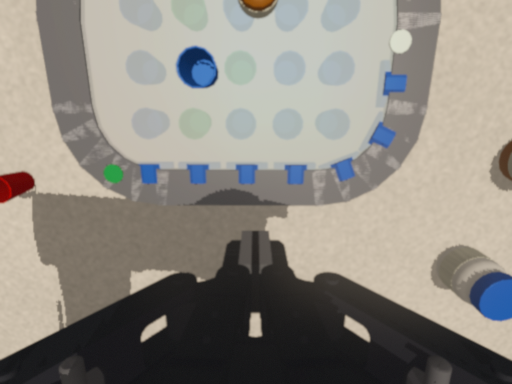

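Both views show all seven snaps sunk evenly: in the wrist view each has shrunk from 41 to about 20 px of visible blue, from (149,173) to (394,83). The dropper and lid cup stand where they were, and the arm is clear.

```bash
python3 -c "
from bench import job_done
print(job_done())"
```

```text
the job is handed in; nothing more can be done
None
```

I pressed all seven snaps down in one trace from the green dot to the white dot, with about 2 N on the wrist wherever I read it; the cups, bottles and jar were not touched, and the job was handed in at about 13 s.

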